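# Find the flat of the stirrer shaft and lock it facing up

### The job

Lock the stirrer shaft in its blue stand with its flat facing straight up: swing the red arm over on to the shaft, and turn the shaft by its black sleeve until you feel the arm drop and it lies fully down on the flat. Then slide the bolt with the yellow knob fully home over the tip of the arm. Leave the amber bottle, the beaker and the tape roll where they stand.

Things in the scene. Friction and masses are not known exactly. Their poses are not given: they have to be found in the camera images.
- stand: Fixed stand: blue base plate 320 x 190 x 12 mm (its middle at x -30 mm), two aluminium pillars (22 mm thick, 121 mm tall) at x = -105 and +105 mm carrying a level shaft. Origin on the table under the shaft's middle; x runs along the shaft, roughly away from the robot, y to the left, z up. The shaft's axis is 90 mm above the table, at y = 0. Left means stand +y, right -y.
- sleeve_mid (a point): Middle of the shaft's round black rubber sleeve, on the axis (stand x +45 mm, 90 mm up); axes as the stand's, not turning with the shaft. Sleeve 44 mm thick, stand x -2 to +92 mm, 78 mm free below the axis. Grip it across from above or leaning up to 45 degrees left or right; turn it by tilting the grip about the axis. Friction 0.07 N m; it stays where left.
- flat_mid (a point): Point on the shaft's axis under the arm (stand x -55 mm); axes as the stand's, not turning. From x -92 to -2 mm the shaft is bright steel, radius 22 mm, with one flat 35 mm wide, 13 mm from the axis, red line along it. How far it is turned is not given: feel or see it.
- shaft_far_end (a point): Far end of the shaft, on its axis (stand x +125 mm). How it turns: the flat starts 55 to 170 degrees from straight up, on the right (stand -y side) or underneath. It comes up as the shaft's top moves left (to +y: a negative turn about stand x). Stops: 29 degrees past straight up, 189 degrees the other way.
- lock_arm (a joint): Angle of the red arm, rad: 0 level, fully down on the flat; about 0.13 resting on the round; between when the flat is nearly up; 1.85 wide open, past upright, leaning out to the right (starts there). Hinge along stand x at (-55, -70, 110) mm. Once pushed past upright to the left it falls by its own weight, damped, on to the shaft.
- lock_tip (a point): End of the red arm, mid-thickness, 154 mm from its hinge. The arm is a bar 24 mm wide (x), 14 mm thick, 0.27 kg. With the flat within about 20 degrees of up, a light push down on the arm (6 to 10 N, left of the shaft) turns the shaft the rest of the way.
- bolt (a joint): Slide of the bolt, m: 0 drawn back, 0.032 fully home, starts 0 to 0.006; moves along stand +x (away from the robot), friction about 1.5 N, stays where left. It passes over the arm's tip with 4 mm to spare when the arm is fully down, and strikes the arm's side if it is higher.
- bolt_knob (a point): Middle of the bolt's upright yellow knob, 20 mm thick, 30 mm tall (15 mm above and below this point); 158 mm above the table, stand y +75 mm, x -100 mm when drawn back. Push it from the robot's side or pinch it. The bolt's guide block behind it, stand x -178 to -138 mm, reaches 140 mm above the table.
- amber_bottle: Bystander: brown glass bottle with a screw cap, 53 mm thick, 138 mm tall, upright, loose. Origin at the centre of its underside.
- beaker: Bystander: small glass beaker, 46 mm wide, 58 mm tall, upright, loose. Origin at the centre of its underside.
- tape: Bystander: roll of label tape lying flat, 58 mm across, 18 mm high, loose. Origin at the centre of its underside.

How it is judged (in metres and radians):
On the way, in this order (a step that is already met when the one before it is completed fails the run):
1. the arm lies fully down on the shaft's flat (value of joint lock_arm below 0.04 rad), for 0.2 s.
2. the bolt is home over the arm's tip (value of joint bolt above 0.026 m and value of joint lock_arm below 0.04 rad), for 0.2 s.
At the end, for the whole second after the job is handed in: The arm lies down on the flat (lock_arm under 0.04 rad, which the shaft allows only with its flat within about 10 degrees of straight up) and the bolt is home (at least 26 of its 32 mm) (all of step 2); the robot touches nothing.
It fails at once if the amber bottle is moved more than 30 mm or tipped (distance of amber_bottle from where it was at the start of the episode above 0.03 m or angle between amber_bottle's own z axis and vertical above 0.4 rad).
It fails at once if the beaker is moved more than 30 mm or tipped (distance of beaker from where it was at the start of the episode above 0.03 m or angle between beaker's own z axis and vertical above 0.4 rad).
It fails at once if the tape roll is moved more than 30 mm (distance of tape from where it was at the start of the episode above 0.03 m).
It also fails if it takes over 69 s, if anything falls off the work surface, if the arm or the gripper's body presses on something with over 40 N, if the wrist force passes 120 N, or if a joint passes its speed limit or range.

### The arm

A 6-joint arm with a two-finger parallel gripper is mounted at the origin on the work surface; the furniture and walls round the work are solid. World frame = base frame: x ahead of the robot, y to its left, z up, the work surface at z = 0. Lengths are in m, angles in degrees, forces in N, time in s.
With the tool pointing down it reaches from about 0.3 to 0.85 m from the base axis. Payload 4.2 kg.
Tool frame: the origin (TCP) lies on the centre line of the jaws, within the pads' length; the fingertips stand 8 mm ahead of it and the grasp point (between the pads) lies 11 mm behind it (manip.tip_extent is the z of the fingertips in the tool frame, in m); z points along the fingers, y is the line along which they close (so a half turn about z gives the same grasp; the last joint's range is limited). The gripper opens to 91 mm and grips with 3 to 60 N. Pads are 32 mm wide; open, the fingers measure 118 mm over their backs; the gripper's body (76 mm by 178 mm) begins 60 mm behind the grasp point.
Start: joints at [-70.187, 18.312, 89.639, -0, 72.044, -1.146], TCP at [0.206, -0.537, 0.222] pointing down, gripper open.
Joint ranges: [-177.97, 177.97], [-48.28, 115.42], [12.27, 149.76], [-77.06, 257.06], [2.81, 150.46], [-146.56, 146.56]. Speed limits (degrees/s): [147.25, 147.25, 180, 180, 180, 180].

### API

Orientations are given as [roll, pitch, yaw] about the fixed x, y, z axes, in that order (R = Rz(yaw) Ry(pitch) Rx(roll)).
In Python, from cell import manip gives the robot as it stands.
- The arm moves only by the shell command python3 -m creep 'ROWS' [FORCE]. ROWS is JSON, a list of rows, each an object of numbers: "fingers": the closure in counts, from 0 (fully open) to 255 (shut); "tx", "ty", "tz": the shift along the tool's x, y, z in m; "yaw": the turn about the tool's z in rad. In form: [{"fingers": .., "tx": .., "ty": .., "tz": .., "yaw": ..}, ...]. A call has 1 to 8 rows; each row is the pose to reach, as a shift and turn from the pose commanded when the call began, along the tool's axes at that moment; what a row does not reach only later rows make up. A row lasts 1/12 s, in which the tool goes at most 41.7 mm and 7.16 degrees, less where a joint would pass 70% of its speed; a pose out of reach is approached as far as the arm can. A call with a gripper value outside its range is refused whole. The fingers move at their own pace and stop on an object; FORCE is the grip in N (left out, the last holds). Time passes only in rows, so rows that repeat a pose let the fingers close. It gives the time, the measured TCP pose, the force, the opening and the grip force at its end, in the units of the state.
- manip.sense(): the state, without advancing time (a new reading comes with each control period).
- manip.capture(name): name is "scene" or "side" or "wrist"; returns a dict with "pixels" (420x560x3 uint8, red, green, blue), "vfov" (degrees; the focal length in pixels is half the picture's height over the tangent of half this angle, whatever the lens; pixels are square), "cx", "cy" (the principal point, pixels), "view" (4x4, takes a point from world to camera coordinates); the wrist camera has in their place "tool_from_camera" (4x4, takes a point from camera to tool coordinates, whose origin is the TCP and whose axes are the flange's). Camera axes: x right, y down, z forward; pixel columns grow to the right and rows downward; lengths in m; the calibration is good to about 2 mm. A picture is of the moment at which its call begins: read the wrist's pose just before it. There is no depth.
- manip.job_done(): hands the job in; it is judged then, once.
The state is a dict: "clock": time; "qpos": joint angles; "qvel": joint speeds; "joint_torque": joint torques, N m; "tool_pos": TCP position; "tcp_rot": TCP orientation; "wrist_force": force on the tool from outside, world axes, zero at the start; "moment": the same for the moment, N m; "finger_gap": finger opening in m; "grip_force": force on a finger pad.
Only numpy, scipy, OpenCV 4.12 (cv2) and the standard library are available. Lean on these libraries where they do the work, as an engineer would, in place of code of your own. Each camera call takes 0.05 s, during which the arm holds its last target. There are 200 camera calls.

## Working session

There is one attempt and no reset: what is moved stays moved. The work goes in short steps, Python scripts to look and compute and a shell command to move; the robot and the scene stay as the last step left them, time stands still between calls to the robot, and variables do not carry over. Pictures are saved under pics/ and viewed, at most 10 in all, crops included, and the job is handed in when it is done.

```bash
ls; mkdir -p pics
python3 - <<'E'
from cell import manip
import cv2, numpy as np
print(manip.sense())
for n in ["scene","side"]:
    c=manip.capture(n); cv2.imwrite(f"pics/{n}0.png",c["pixels"][:,:,::-1])
    print(n,c["vfov"],c["cx"],c["cy"],np.round(c["view"],4).tolist())
    np.savez(f"{n}0.npz",**{k:c[k] for k in("vfov","cx","cy","view")})
print(manip.tip_extent)
E
```

```text
pics
{'clock': 0.0, 'qpos': array([-7.01865409e+01,  1.83496892e+01,  8.97080455e+01,  4.93431043e-04,
        7.20432512e+01, -1.14541594e+00]), 'qvel': array([ 0.00879936,  0.08375557,  0.0939932 , -0.12129412, -0.03389868,
        0.04109301]), 'joint_torque': array([-2.48767858e-03, -4.12463057e+01, -2.31977248e+01,  7.25401123e-02,
        4.58456366e-02, -1.48232430e-04]), 'tool_pos': array([ 0.20551282, -0.53647804,  0.22112873]), 'tcp_rot': array([-1.79899044e+02, -2.48773517e-03,  2.09587203e+01]), 'wrist_force': array([-0.02476176, -0.6780887 , -0.23402427]), 'moment': array([ 0.02041172,  0.00664795, -0.05779862]), 'grip_force': 0.0, 'finger_gap': 0.09116507806307346}
scene 45.0531983863233 281.07631170545125 219.41072723065022 [[0.7814, 0.6239, -0.0139, -0.4807], [0.5329, -0.6787, -0.5054, -0.2151], [-0.3247, 0.3875, -0.8628, 1.3156], [0.0, 0.0, 0.0, 1.0]]
side 54.62250468271238 279.3419339490326 201.17154125006226 [[0.8711, -0.4908, -0.0192, -0.4722], [-0.3297, -0.5552, -0.7636, 0.3068], [0.3641, 0.6715, -0.6454, 0.652], [0.0, 0.0, 0.0, 1.0]]
0.008
```

View pics/scene0.png

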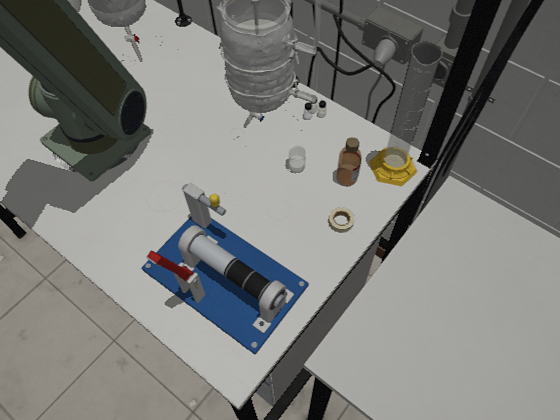

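View pics/side0.png

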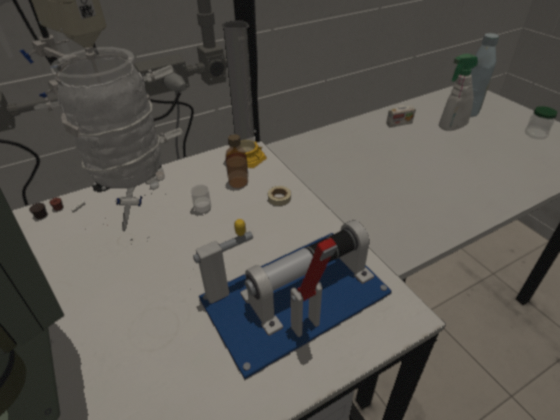

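The scene view shows plate corners near (309,282), (257,348), (142,268) and the knob at (214,200). The arm is leaning right with its tip at (152,256). In the side view the knob is at (240,228) and the plate corners are at (390,290) and (202,295). The bottle, beaker and tape stand well to the left of the stand.

```bash
cat > h.py <<'E'
import numpy as np, cv2
from scipy.optimize import least_squares
def load(n): return dict(np.load(f"{n}0.npz"))
def proj(c,P):
    P=np.atleast_2d(P); q=P@c["view"][:3,:3].T+c["view"][:3,3]
    f=210/np.tan(np.radians(c["vfov"])/2)
    return np.c_[c["cx"]+f*q[:,0]/q[:,2], c["cy"]+f*q[:,1]/q[:,2]]
def ground(c,uv,z):
    f=210/np.tan(np.radians(c["vfov"])/2); R=c["view"][:3,:3]; o=-R.T@c["view"][:3,3]
    d=R.T@np.array([(uv[0]-c["cx"])/f,(uv[1]-c["cy"])/f,1]); return o+d*(z-o[2])/d[2]
def S2W(p,P):
    P=np.atleast_2d(P)/1000.; a=p[2]; R=np.array([[np.cos(a),-np.sin(a)],[np.sin(a),np.cos(a)]])
    return np.c_[P[:,:2]@R.T+p[:2],P[:,2]]
E
python3 - <<'E'
from h import *
obs={"scene":[((130,95,12),(309,282)),((130,-95,12),(257,348)),((-190,-95,12),(142,268)),((-98,75,158),(214,200))],
"side":[((130,95,12),None),((130,-95,12),(390,290)),((-190,-95,12),(248,370)),((-190,95,12),(202,295)),((-98,75,158),(240,228))]}
cs={n:load(n) for n in obs}
# refine knob by colour
for n in obs:
    im=cv2.imread(f"pics/{n}0.png"); h=cv2.cvtColor(im,cv2.COLOR_BGR2HSV)
    b=cv2.inRange(h,(100,140,40),(125,255,255)); k,l,s,ce=cv2.connectedComponentsWithStats(b)
    i=1+np.argmax(s[1:,4]); hull=cv2.convexHull(np.argwhere(l==i)[:,::-1].astype(np.int32))
    print(n,cv2.approxPolyDP(hull,5,True)[:,0].tolist())
    y=cv2.inRange(h,(20,150,80),(32,255,255));k,l,s,ce=cv2.connectedComponentsWithStats(y)
    print([(np.round(ce[j],1).tolist(),s[j].tolist()) for j in range(1,k) if s[j,4]>30])
c=cs["scene"]
for nm,uv in dict(bottle=(348,183),beaker=(297,168),tape=(341,222)).items(): print(nm,ground(c,uv,0))
def res(p,names):
    r=[]
    for n in names:
        for P,uv in obs[n]:
            if uv: r.append(proj(cs[n],S2W(p,P))[0]-uv)
    return np.concatenate(r)
g=ground(c,(225,282),.012)
for names in(["scene"],["side"],["scene","side"]):
    best=min((least_squares(res,[g[0],g[1],a],args=(names,),loss="soft_l1",x_scale=[.1,.1,.3]) for a in np.arange(-3,3,.7)),key=lambda s:s.cost)
    print(names,best.x,np.degrees(best.x[2]),np.round(best.fun,1))
E
```

```text
scene [[307, 285], [253, 352], [142, 267], [190, 217], [212, 219]]
[([391.4, 170.0], [370, 148, 46, 38, 872]), ([214.1, 200.0], [210, 194, 9, 13, 93])]
side [[389, 291], [246, 376], [201, 298], [242, 276], [338, 259]]
[([254.6, 156.4], [245, 142, 21, 25, 271]), ([239.1, 224.0], [235, 220, 9, 9, 68])]
bottle [0.59772998 0.28272885 0.        ]
beaker [0.47261156 0.24194214 0.        ]
tape [0.64758131 0.18257704 0.        ]
['scene'] [ 0.55851538 -0.08589972  0.04695383] 2.690256224210668 [ 1.3 -0.8 -0.2  4.7 -1.2 -0.1  0.1 -0.8]
['side'] [ 0.56016467 -0.08755248  0.05141654] 2.945950509681929 [ 3.7 -2.2 -0.6  6.2 -2.8 -0.3  0.6 -1. ]
['scene', 'side'] [ 0.55940573 -0.08672387  0.04882593] 2.7975197912475336 [ 1.4 -0.4  0.   5.2 -1.2  0.6  0.1 -0.2  3.1 -2.1 -1.5  5.8 -3.3 -0.7
  0.  -1.3]
```

```bash
cat >> h.py <<'E'
from scipy.spatial.transform import Rotation as Ro
SP=(0.5594,-0.0867,0.0488)
def st():
    from cell import manip
    s=manip.sense(); a=SP[2]; R=np.array([[np.cos(a),np.sin(a)],[-np.sin(a),np.cos(a)]])
    xy=R@(s["tool_pos"][:2]-SP[:2]); f=s["wrist_force"]; 
    print("t%.2f stand mm %s yaw %.2f F(stand) %s gap %.3f"%(s["clock"],np.round(np.r_[xy,s["tool_pos"][2]]*1000,1),s["tcp_rot"][2]-np.degrees(a),np.round(np.r_[R@f[:2],f[2]],1),s["finger_gap"]), np.round(s["tcp_rot"],1),np.round(s["qpos"],0))
def to(P):
    from cell import manip
    s=manip.sense(); T=Ro.from_euler("xyz",s["tcp_rot"],degrees=True); print(np.round(T.inv().apply(S2W(SP,P)[0]-s["tool_pos"]),4))
E
python3 -m creep '[{"fingers":255,"tx":0.385,"ty":-0.144,"tz":-0.014,"yaw":0.317},{"fingers":255,"tx":0.385,"ty":-0.144,"tz":-0.014,"yaw":0.317},{"fingers":255,"tx":0.385,"ty":-0.144,"tz":-0.014,"yaw":0.317},{"fingers":255,"tx":0.385,"ty":-0.144,"tz":-0.014,"yaw":0.317},{"fingers":255,"tx":0.385,"ty":-0.144,"tz":-0.014,"yaw":0.317},{"fingers":255,"tx":0.385,"ty":-0.144,"tz":-0.014,"yaw":0.317},{"fingers":255,"tx":0.385,"ty":-0.144,"tz":-0.014,"yaw":0.317},{"fingers":255,"tx":0.385,"ty":-0.144,"tz":-0.014,"yaw":0.317}]' 20
python3 -c "
from h import *
st();to((-55,-170,235))"
```

```text
clock: 0.77
tool_pos: [0.4525, -0.318, 0.2329]
tcp_rot: [-180.0, 0.0, 2.8]
wrist_force: [-0.3, -0.4, 0.3]
finger_gap: 0.0406
grip_force: 0.0
t0.77 stand mm [-118.  -225.9  232.9] yaw -0.00 F(stand) [-0.4 -0.4  0.3] gap 0.041 [-180.     0.     2.8] [-36.  16.  91.  -0.  73.  51.]
[ 0.063  -0.0559 -0.0021]
```

```bash
python3 -m creep '[{"fingers":255,"tx":0.063,"ty":-0.04,"tz":-0.002},{"fingers":255,"tx":0.063,"ty":-0.05,"tz":-0.002},{"fingers":255,"tx":0.063,"ty":-0.05,"tz":-0.002},{"fingers":255,"tx":0.063,"ty":-0.05,"tz":-0.002},{"fingers":255,"tx":0.063,"ty":-0.05,"tz":-0.002}]'
python3 - <<'E'
from h import *
from cell import manip
st();to((-55,-45,235))
c=manip.capture("wrist"); cv2.imwrite("pics/w1.png",c["pixels"][:,:,::-1]); print(c["vfov"],c["tool_from_camera"])
E
```

```text
t0.77 stand mm [-118.  -225.9  232.9] yaw -0.00 F(stand) [-0.4 -0.4  0.3] gap 0.041 [-180.     0.     2.8] [-36.  16.  91.  -0.  73.  51.]
[ 0.063  -0.1809 -0.002 ]
63.28077899307879 [[-1.04397813e-03 -9.63667882e-01 -2.67101335e-01  7.61620724e-02]
 [ 9.99999299e-01 -8.57006939e-04 -8.16571496e-04  3.54793829e-04]
 [ 5.57996026e-04 -2.67102001e-01  9.63668102e-01 -1.64162637e-01]
 [ 0.00000000e+00  0.00000000e+00  0.00000000e+00  1.00000000e+00]]invalid input
```

View pics/w1.png

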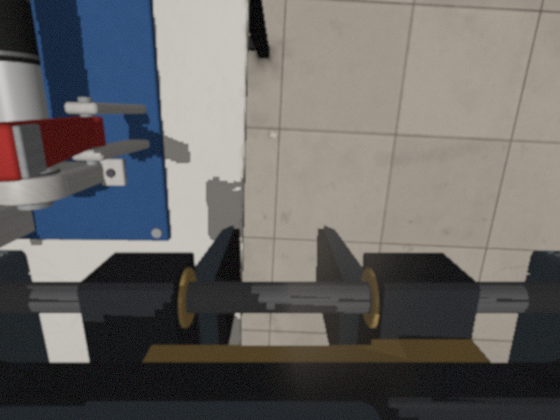

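The wrist view shows the red arm at (50,150), still open and leaning right, with the fingers half closed. The move was refused because its rows need every key, so I'm resending it.

```bash
python3 -m creep '[{"fingers":255,"tx":0.063,"ty":0.0,"tz":-0.002,"yaw":0},{"fingers":255,"tx":0.063,"ty":-0.03,"tz":-0.002,"yaw":0},{"fingers":255,"tx":0.063,"ty":-0.05,"tz":-0.002,"yaw":0},{"fingers":255,"tx":0.063,"ty":-0.07,"tz":-0.002,"yaw":0},{"fingers":255,"tx":0.063,"ty":-0.09,"tz":-0.002,"yaw":0},{"fingers":255,"tx":0.063,"ty":-0.105,"tz":-0.002,"yaw":0},{"fingers":255,"tx":0.063,"ty":-0.12,"tz":-0.002,"yaw":0},{"fingers":255,"tx":0.063,"ty":-0.135,"tz":-0.002,"yaw":0}]'
python3 - <<'E'
from h import *
st();to((-55,-45,235))
E
```

```text
clock: 1.48
tool_pos: [0.5077, -0.1813, 0.2352]
tcp_rot: [180.0, -0.0, 2.8]
wrist_force: [-0.2, -1.6, 0.6]
finger_gap: 0.0008
grip_force: 0.3
t1.48 stand mm [-56.3 -92.  235.2] yaw -0.01 F(stand) [-0.3 -1.6  0.6] gap 0.001 [180.   -0.    2.8] [-21.  15.  93.  -0.  72.  66.]
[ 0.0012 -0.047   0.0001]
```

```bash
python3 -m creep '[{"fingers":255,"tx":0.001,"ty":-0.015,"tz":0,"yaw":0},{"fingers":255,"tx":0.001,"ty":-0.03,"tz":0,"yaw":0},{"fingers":255,"tx":0.001,"ty":-0.045,"tz":0,"yaw":0},{"fingers":255,"tx":0.001,"ty":-0.055,"tz":0,"yaw":0},{"fingers":255,"tx":0.001,"ty":-0.055,"tz":0,"yaw":0},{"fingers":0,"tx":0.05,"ty":-0.055,"tz":0,"yaw":0},{"fingers":0,"tx":0.1,"ty":-0.03,"tz":0,"yaw":0},{"fingers":0,"tx":0.1,"ty":-0.03,"tz":0,"yaw":0}]'
python3 - <<'E'
from h import *
from cell import manip
st();to((45,0,190))
c=manip.capture("side"); cv2.imwrite("pics/s2.png",cv2.resize(c["pixels"][170:370,170:430,::-1],None,fx=3,fy=3))
E
```

```text
clock: 2.15
tool_pos: [0.6097, -0.1484, 0.2348]
tcp_rot: [179.9, -0.2, 2.8]
wrist_force: [0.9, 0.7, -0.1]
finger_gap: 0.0181
grip_force: 0.0
t2.15 stand mm [ 47.2 -64.1 234.8] yaw 0.02 F(stand) [ 0.9  0.7 -0.1] gap 0.018 [179.9  -0.2   2.8] [-15.  23.  81.  -0.  76.  72.]
[-0.0023 -0.0642  0.0447]
```

View pics/s2.png

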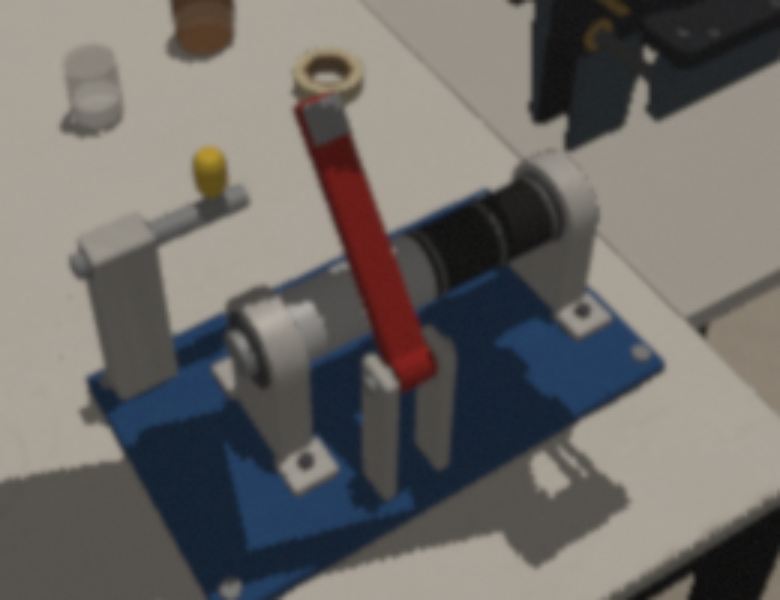

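The arm tip is at (322,118) and the arm is past upright, falling left. No red line shows on the upper right of the shaft, so the flat is low.

The tool can't tilt through this interface. I'll straddle the sleeve instead and roll it with one pad: left finger against its left side, stroking down.

```bash
python3 -m creep '[{"fingers":0,"tx":-0.002,"ty":-0.04,"tz":0,"yaw":0},{"fingers":0,"tx":-0.002,"ty":-0.049,"tz":0,"yaw":0},{"fingers":0,"tx":-0.002,"ty":-0.049,"tz":0,"yaw":0},{"fingers":0,"tx":-0.002,"ty":-0.049,"tz":0.04,"yaw":0},{"fingers":0,"tx":-0.002,"ty":-0.049,"tz":0.08,"yaw":0},{"fingers":0,"tx":-0.002,"ty":-0.049,"tz":0.115,"yaw":0},{"fingers":0,"tx":-0.002,"ty":-0.049,"tz":0.14,"yaw":0},{"fingers":0,"tx":-0.002,"ty":-0.049,"tz":0.14,"yaw":0}]' 
python3 -c "
from h import *
st()"
python3 -m creep '[{"fingers":0,"tx":0,"ty":0.004,"tz":0,"yaw":0},{"fingers":0,"tx":0,"ty":0.008,"tz":0,"yaw":0},{"fingers":0,"tx":0,"ty":0.009,"tz":0,"yaw":0},{"fingers":0,"tx":0,"ty":0.009,"tz":0,"yaw":0}]' 
python3 -c "
from h import *
st()"
```

```text
clock: 2.87
tool_pos: [0.5979, -0.0986, 0.09]
tcp_rot: [-179.9, 0.6, 2.8]
wrist_force: [-0.5, 0.4, -0.5]
finger_gap: 0.0752
grip_force: 0.0
t2.87 stand mm [ 37.9 -13.7  90. ] yaw -0.01 F(stand) [-0.5  0.5 -0.5] gap 0.075 [-179.9    0.6    2.8] [-10.  27.  95.  -0.  58.  77.]
clock: 3.2
tool_pos: [0.6036, -0.1084, 0.0973]
tcp_rot: [179.9, -0.2, 2.7]
wrist_force: [-1.0, 0.5, 0.4]
finger_gap: 0.091
grip_force: 0.0
t3.20 stand mm [ 43.1 -23.8  97.3] yaw -0.05 F(stand) [-1.   0.5  0.4] gap 0.091 [179.9  -0.2   2.7] [-11.  27.  95.  -0.  58.  76.]
```

```bash
python3 -m creep '[{"fingers":0,"tx":0,"ty":0.002,"tz":0,"yaw":0},{"fingers":0,"tx":0,"ty":0.002,"tz":0,"yaw":0},{"fingers":0,"tx":0,"ty":0.002,"tz":0,"yaw":0}]' 
python3 -c "
from h import *
st()"
python3 -m creep '[{"fingers":0,"tx":0,"ty":0.002,"tz":0,"yaw":0},{"fingers":0,"tx":0,"ty":0.002,"tz":0,"yaw":0},{"fingers":0,"tx":0,"ty":0.002,"tz":0,"yaw":0}]' 
python3 -c "
from h import *
st()"
```

```text
clock: 3.45
tool_pos: [0.6026, -0.1094, 0.0957]
tcp_rot: [180.0, -0.1, 2.8]
wrist_force: [-0.5, 0.2, 0.0]
finger_gap: 0.0913
grip_force: 0.0
t3.45 stand mm [ 42.  -24.7  95.7] yaw 0.00 F(stand) [-0.5  0.2  0. ] gap 0.091 [ 1.8e+02 -1.0e-01  2.8e+00] [-11.  27.  95.  -0.  58.  76.]
clock: 3.7
tool_pos: [0.6025, -0.1099, 0.0954]
tcp_rot: [-179.9, -0.0, 2.8]
wrist_force: [-0.1, 5.7, 1.9]
finger_gap: 0.0916
grip_force: 2.7
t3.70 stand mm [ 41.9 -25.3  95.4] yaw -0.04 F(stand) [0.2 5.7 1.9] gap 0.092 [-179.9   -0.     2.8] [-11.  27.  95.   0.  58.  76.]
```

```bash
python3 -m creep '[{"fingers":0,"tx":0,"ty":0.002,"tz":0,"yaw":0},{"fingers":0,"tx":0,"ty":0.002,"tz":0.003,"yaw":0},{"fingers":0,"tx":0,"ty":0.002,"tz":0.008,"yaw":0},{"fingers":0,"tx":0,"ty":0.002,"tz":0.013,"yaw":0},{"fingers":0,"tx":0,"ty":0.002,"tz":0.018,"yaw":0},{"fingers":0,"tx":0,"ty":0.002,"tz":0.02,"yaw":0},{"fingers":0,"tx":0,"ty":0.002,"tz":0.02,"yaw":0}]'
python3 - <<'E'
from h import *
from cell import manip
st()
c=manip.capture("side"); cv2.imwrite("pics/s3.png",cv2.resize(c["pixels"][200:330,210:380,::-1],None,fx=4,fy=4))
E
```

```text
clock: 4.28
tool_pos: [0.6024, -0.1099, 0.0748]
tcp_rot: [-179.7, 0.0, 2.7]
wrist_force: [0.6, 12.1, 0.5]
finger_gap: 0.0913
grip_force: 5.6
t4.28 stand mm [ 41.9 -25.3  74.8] yaw -0.09 F(stand) [ 1.2 12.   0.5] gap 0.091 [-179.7    0.     2.7] [-12.  29.  96.   0.  56.  76.]
```

View pics/s3.png

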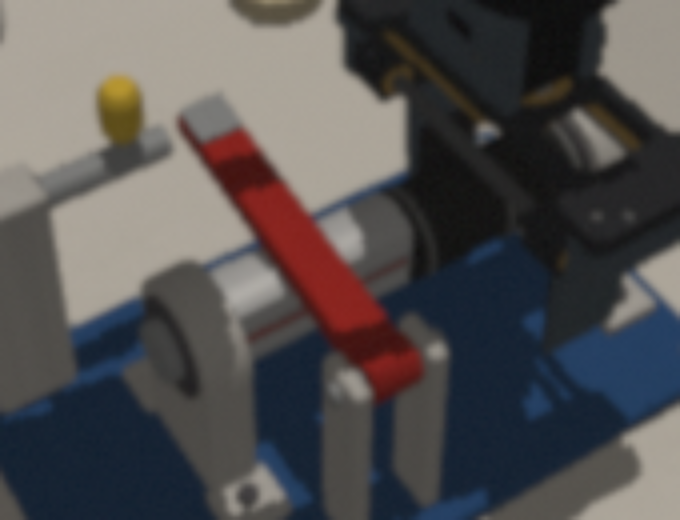

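The shaft turned: its red line now shows on the right, crop (265,332) to (385,270). I'll compute its angle from that.

Run:
```python
from h import *
c=load("side"); L=[np.array((210+265/4,200+332/4)),np.array((210+385/4,200+270/4))]
for a in range(20,130,10):
    r=np.radians(a); q=proj(c,S2W(SP,[(x,-13*np.sin(r),90+13*np.cos(r)) for x in(-92,-2)]))
    d=q[1]-q[0]; n=np.array([-d[1],d[0]])/np.hypot(*d)
    print(a,np.round([n@(p-q[0]) for p in L],1))
```

```text
20 [10.   9.5]
30 [8.6 8.3]
40 [7.3 7. ]
50 [6.  5.7]
60 [4.7 4.5]
70 [3.5 3.3]
80 [2.5 2.3]
90 [1.6 1.5]
100 [1.  0.9]
110 [0.5 0.4]
120 [0.3 0.2]
```

```bash
python3 -m creep '[{"fingers":0,"tx":0,"ty":0,"tz":0.005,"yaw":0},{"fingers":0,"tx":0,"ty":0,"tz":0.01,"yaw":0},{"fingers":0,"tx":0,"ty":0,"tz":0.015,"yaw":0},{"fingers":0,"tx":0,"ty":0,"tz":0.02,"yaw":0},{"fingers":0,"tx":0,"ty":0,"tz":0.023,"yaw":0},{"fingers":0,"tx":0,"ty":0,"tz":0.023,"yaw":0}]'
python3 - <<'E'
from h import *
from cell import manip
st()
c=manip.capture("side"); cv2.imwrite("pics/s4.png",cv2.resize(c["pixels"][200:330,210:380,::-1],None,fx=4,fy=4))
E
```

```text
clock: 4.83
tool_pos: [0.6024, -0.1098, 0.0516]
tcp_rot: [-179.7, 0.0, 2.7]
wrist_force: [1.1, 13.1, -0.1]
finger_gap: 0.0912
grip_force: 6.2
t4.83 stand mm [ 41.8 -25.2  51.6] yaw -0.09 F(stand) [ 1.8 13.  -0.1] gap 0.091 [-179.7    0.     2.7] [-12.  30.  97.   0.  53.  76.]
```

View pics/s4.png

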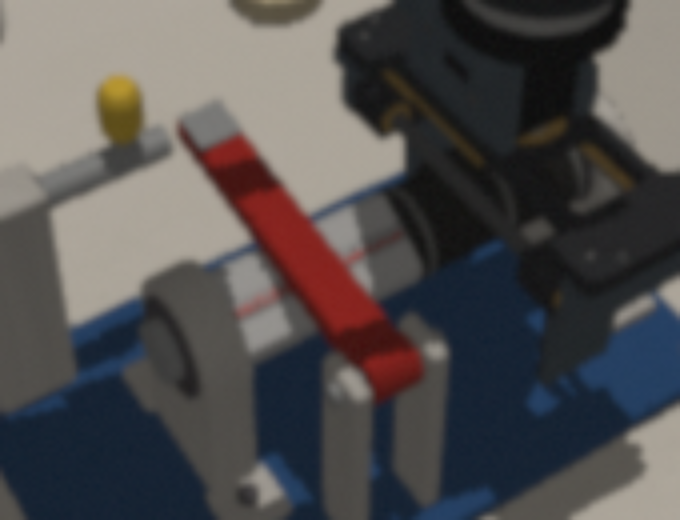

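The red line moved up to (240,312)–(400,240), which puts the flat about 30° from up. I'll release, lift and stroke about 11 mm more.

```bash
python3 -m creep '[{"fingers":0,"tx":0,"ty":-0.008,"tz":0,"yaw":0},{"fingers":0,"tx":0,"ty":-0.012,"tz":0,"yaw":0},{"fingers":0,"tx":0,"ty":-0.012,"tz":-0.02,"yaw":0},{"fingers":0,"tx":0,"ty":-0.012,"tz":-0.025,"yaw":0},{"fingers":0,"tx":0,"ty":-0.004,"tz":-0.025,"yaw":0},{"fingers":0,"tx":0,"ty":-0.001,"tz":-0.025,"yaw":0},{"fingers":0,"tx":0,"ty":0,"tz":-0.025,"yaw":0},{"fingers":0,"tx":0,"ty":0,"tz":-0.025,"yaw":0}]' 
python3 -m creep '[{"fingers":0,"tx":0,"ty":0,"tz":0.001,"yaw":0},{"fingers":0,"tx":0,"ty":0,"tz":0.004,"yaw":0},{"fingers":0,"tx":0,"ty":0,"tz":0.008,"yaw":0},{"fingers":0,"tx":0,"ty":0,"tz":0.011,"yaw":0},{"fingers":0,"tx":0,"ty":0,"tz":0.011,"yaw":0},{"fingers":0,"tx":0,"ty":0,"tz":0.011,"yaw":0}]'
python3 - <<'E'
from h import *
from cell import manip
st()
c=manip.capture("side"); cv2.imwrite("pics/s5.png",cv2.resize(c["pixels"][200:330,210:380,::-1],None,fx=4,fy=4))
E
```

```text
clock: 5.55
tool_pos: [0.6034, -0.1099, 0.0771]
tcp_rot: [-179.6, -0.1, 2.6]
wrist_force: [1.3, 14.4, 4.2]
finger_gap: 0.0912
grip_force: 6.6
clock: 6.05
tool_pos: [0.6034, -0.1098, 0.0655]
tcp_rot: [-179.6, -0.1, 2.6]
wrist_force: [3.1, 13.3, 1.1]
finger_gap: 0.0913
grip_force: 6.7
t6.05 stand mm [ 42.8 -25.3  65.5] yaw -0.19 F(stand) [ 3.7 13.2  1.1] gap 0.091 [-1.796e+02 -1.000e-01  2.600e+00] [-12.  29.  96.   0.  54.  76.]
```

View pics/s5.png

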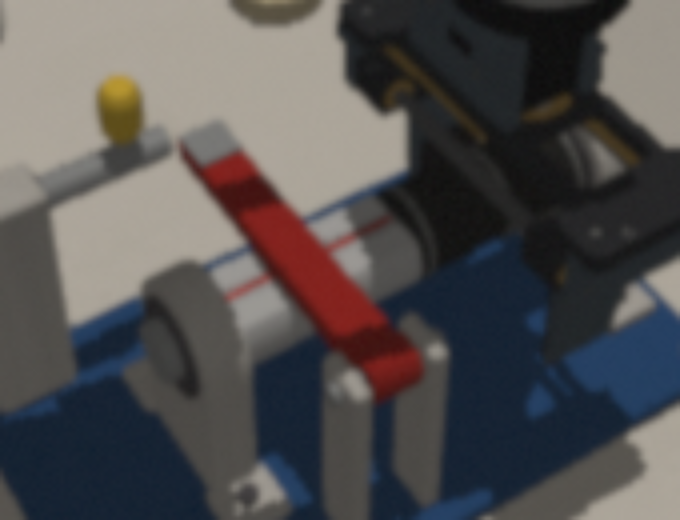

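The arm has dropped by about 7 px at its tip and the line is at the top. I'll release and give the arm a light downward push left of the shaft to be sure it is seated.

```bash
python3 -m creep '[{"fingers":0,"tx":0,"ty":-0.01,"tz":0,"yaw":0},{"fingers":0,"tx":0,"ty":-0.012,"tz":0,"yaw":0},{"fingers":0,"tx":0,"ty":-0.012,"tz":-0.04,"yaw":0},{"fingers":0,"tx":0,"ty":-0.012,"tz":-0.08,"yaw":0},{"fingers":255,"tx":0,"ty":-0.015,"tz":-0.115,"yaw":0},{"fingers":255,"tx":-0.03,"ty":-0.03,"tz":-0.12,"yaw":0},{"fingers":255,"tx":-0.06,"ty":-0.05,"tz":-0.12,"yaw":0},{"fingers":255,"tx":-0.09,"ty":-0.065,"tz":-0.12,"yaw":0}]'
python3 - <<'E'
from h import *
st(); to((-55,45,132))
c=load("side")
for a in(0,.05,.13): print(a, (proj(c,S2W(SP,[(-67,-70+154*np.cos(a)-7*np.sin(a),110+154*np.sin(a)+7*np.cos(a))]))[0]-(210,200))*4)
E
```

```text
clock: 6.77
tool_pos: [0.5086, -0.0529, 0.1864]
tcp_rot: [179.9, -0.1, 2.8]
wrist_force: [-0.4, -0.2, 0.1]
finger_gap: 0.0674
grip_force: 0.0
t6.77 stand mm [-49.1  36.2 186.4] yaw -0.03 F(stand) [-0.4 -0.2  0.1] gap 0.067 [ 1.799e+02 -1.000e-01  2.800e+00] [ -7.  14. 101.  -0.  65.  80.]
[-0.006  -0.0089  0.0544]
0 [177.5654813  134.30127377]
0.05 [177.16116136 123.04424842]
0.13 [177.38011474 105.84895426]
```

```bash
python3 -m creep '[{"fingers":255,"tx":-0.006,"ty":-0.009,"tz":0,"yaw":0},{"fingers":255,"tx":-0.006,"ty":-0.009,"tz":0,"yaw":0},{"fingers":255,"tx":-0.006,"ty":-0.009,"tz":0.025,"yaw":0},{"fingers":255,"tx":-0.006,"ty":-0.009,"tz":0.045,"yaw":0},{"fingers":255,"tx":-0.006,"ty":-0.009,"tz":0.055,"yaw":0},{"fingers":255,"tx":-0.006,"ty":-0.009,"tz":0.06,"yaw":0},{"fingers":255,"tx":-0.006,"ty":-0.009,"tz":0.061,"yaw":0},{"fingers":255,"tx":-0.006,"ty":-0.009,"tz":0.061,"yaw":0}]' 
python3 -m creep '[{"fingers":255,"tx":0,"ty":0,"tz":0.002,"yaw":0},{"fingers":255,"tx":0,"ty":0,"tz":0.002,"yaw":0},{"fingers":255,"tx":0,"ty":0,"tz":0.002,"yaw":0}]' 
python3 -c "
from h import *
st()"
```

```text
clock: 7.43
tool_pos: [0.5044, -0.0446, 0.1254]
tcp_rot: [180.0, -0.1, 2.8]
wrist_force: [0.4, 0.0, -0.5]
finger_gap: 0.014
grip_force: 0.0
clock: 7.68
tool_pos: [0.5054, -0.0447, 0.1251]
tcp_rot: [179.9, -0.3, 2.8]
wrist_force: [-0.6, -0.1, 8.6]
finger_gap: 0.0005
grip_force: 4.3
t7.68 stand mm [-51.9  44.6 125.1] yaw 0.00 F(stand) [-0.6 -0.1  8.6] gap 0.001 [179.9  -0.3   2.8] [ -6.  17. 107.  -0.  56.  81.]
```

The fingertip met the arm top at z = 117 mm, exactly level, with 8.6 N on it. Next is the bolt, pushed from behind the knob.

```bash
python3 -m creep '[{"fingers":255,"tx":0,"ty":0,"tz":-0.04,"yaw":0},{"fingers":255,"tx":0,"ty":0,"tz":-0.08,"yaw":0},{"fingers":255,"tx":0,"ty":0,"tz":-0.09,"yaw":0},{"fingers":255,"tx":-0.04,"ty":-0.015,"tz":-0.09,"yaw":0},{"fingers":255,"tx":-0.07,"ty":-0.03,"tz":-0.09,"yaw":0},{"fingers":255,"tx":-0.095,"ty":-0.03,"tz":-0.09,"yaw":0},{"fingers":255,"tx":-0.095,"ty":-0.03,"tz":-0.09,"yaw":0},{"fingers":255,"tx":-0.095,"ty":-0.03,"tz":-0.09,"yaw":0}]' 
python3 -m creep '[{"fingers":255,"tx":0,"ty":0,"tz":0.03,"yaw":0},{"fingers":255,"tx":0,"ty":0,"tz":0.055,"yaw":0},{"fingers":255,"tx":0,"ty":0,"tz":0.055,"yaw":0},{"fingers":255,"tx":0.01,"ty":0,"tz":0.055,"yaw":0},{"fingers":255,"tx":0.01,"ty":0,"tz":0.055,"yaw":0}]'
python3 - <<'E'
from h import *
from cell import manip
st(); to((-93,75,158))
c=manip.capture("side"); cv2.imwrite("pics/s6.png",cv2.resize(c["pixels"][180:330,170:370,::-1],None,fx=3.5,fy=3.5))
E
```

```text
clock: 8.35
tool_pos: [0.4066, -0.0188, 0.2137]
tcp_rot: [180.0, -0.1, 2.8]
wrist_force: [1.2, 0.5, 0.7]
finger_gap: 0.0004
grip_force: 0.0
clock: 8.77
tool_pos: [0.4206, -0.0184, 0.1594]
tcp_rot: [180.0, -0.3, 2.8]
wrist_force: [0.5, 1.2, -0.2]
finger_gap: 0.0005
grip_force: 0.0
t8.77 stand mm [-135.3   75.   159.4] yaw -0.01 F(stand) [ 0.5  1.1 -0.2] gap 0.000 [180.   -0.3   2.8] [ -4.   8. 114.  -0.  58.  83.]
[ 0.0423 -0.0001  0.0016]
```

View pics/s6.png

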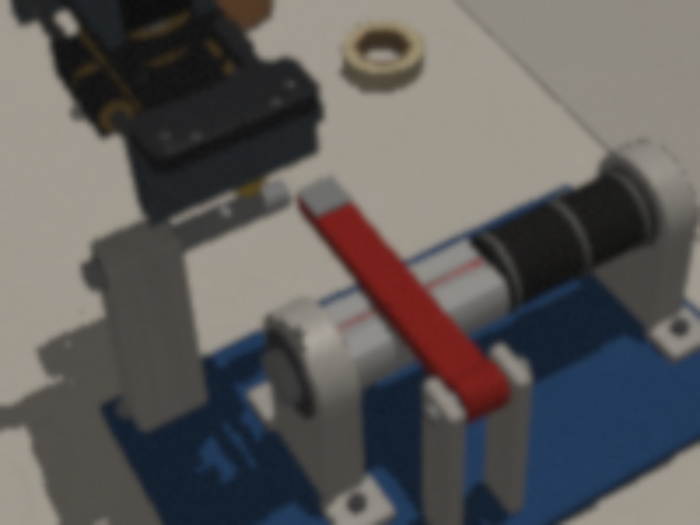

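The arm is down with the red line on top, and the fingers are behind the knob at (250,188), with the bolt end at (275,193). Pushing the bolt home.

```bash
python3 -m creep '[{"fingers":255,"tx":0.008,"ty":0,"tz":0.001,"yaw":0},{"fingers":255,"tx":0.014,"ty":0,"tz":0.001,"yaw":0},{"fingers":255,"tx":0.02,"ty":0,"tz":0.001,"yaw":0},{"fingers":255,"tx":0.026,"ty":0,"tz":0.001,"yaw":0},{"fingers":255,"tx":0.032,"ty":0,"tz":0.001,"yaw":0},{"fingers":255,"tx":0.037,"ty":0,"tz":0.001,"yaw":0},{"fingers":255,"tx":0.041,"ty":0,"tz":0.001,"yaw":0},{"fingers":255,"tx":0.041,"ty":0,"tz":0.001,"yaw":0}]' 
python3 -c "
from h import *
st()"
python3 -m creep '[{"fingers":255,"tx":0.001,"ty":0,"tz":0,"yaw":0},{"fingers":255,"tx":0.002,"ty":0,"tz":0,"yaw":0},{"fingers":255,"tx":0.002,"ty":0,"tz":0,"yaw":0}]' 
python3 -c "
from h import *
st()"
```

```text
clock: 9.48
tool_pos: [0.4588, -0.0161, 0.1571]
tcp_rot: [180.0, -0.1, 2.8]
wrist_force: [0.5, -0.1, 0.4]
finger_gap: 0.0005
grip_force: 0.0
t9.48 stand mm [-97.1  75.4 157.1] yaw 0.00 F(stand) [ 0.5 -0.1  0.4] gap 0.000 [ 1.8e+02 -1.0e-01  2.8e+00] [ -3.  11. 110.   0.  59.  84.]
clock: 9.73
tool_pos: [0.4593, -0.0159, 0.157]
tcp_rot: [-180.0, 0.0, 2.8]
wrist_force: [-1.8, 0.1, 1.0]
finger_gap: 0.0002
grip_force: 0.6
t9.73 stand mm [-96.5  75.6 157. ] yaw -0.00 F(stand) [-1.8  0.2  1. ] gap 0.000 [-180.     0.     2.8] [ -3.  11. 110.   0.  59.  84.]
```

```bash
python3 -m creep '[{"fingers":255,"tx":0.002,"ty":0,"tz":0,"yaw":0},{"fingers":255,"tx":0.004,"ty":0,"tz":0,"yaw":0},{"fingers":255,"tx":0.005,"ty":0,"tz":0,"yaw":0},{"fingers":255,"tx":0.005,"ty":0,"tz":0,"yaw":0},{"fingers":255,"tx":0.005,"ty":0,"tz":0,"yaw":0}]' 
python3 -c "
from h import *
st()"
```

```text
clock: 10.15
tool_pos: [0.4599, -0.0159, 0.1567]
tcp_rot: [-180.0, 0.6, 2.8]
wrist_force: [-12.5, -0.6, 8.0]
finger_gap: 0.0005
grip_force: 6.0
t10.15 stand mm [-96.   75.6 156.7] yaw 0.01 F(stand) [-12.5  -0.    8. ] gap 0.000 [-180.     0.6    2.8] [ -3.  12. 109.  -0.  60.  84.]
```

```bash
python3 -m creep '[{"fingers":255,"tx":-0.015,"ty":0,"tz":0,"yaw":0},{"fingers":255,"tx":-0.02,"ty":0,"tz":0,"yaw":0},{"fingers":255,"tx":-0.02,"ty":0,"tz":-0.04,"yaw":0},{"fingers":255,"tx":-0.05,"ty":0,"tz":-0.08,"yaw":0},{"fingers":255,"tx":-0.08,"ty":0,"tz":-0.11,"yaw":0},{"fingers":255,"tx":-0.1,"ty":0,"tz":-0.12,"yaw":0},{"fingers":255,"tx":-0.1,"ty":0,"tz":-0.12,"yaw":0},{"fingers":255,"tx":-0.1,"ty":0,"tz":-0.12,"yaw":0}]'
python3 - <<'E'
from h import *
from cell import manip
st()
c=manip.capture("side"); im=c["pixels"][:,:,::-1]; cv2.imwrite("pics/s7.png",cv2.resize(im[180:330,170:370],None,fx=3.5,fy=3.5))
for n in("side","scene"):
    im=manip.capture(n)["pixels"][:,:,::-1]
    h=cv2.cvtColor(np.ascontiguousarray(im),cv2.COLOR_BGR2HSV); y=cv2.inRange(h,(20,150,80),(32,255,255));k,l,s,ce=cv2.connectedComponentsWithStats(y)
    print(n,[(np.round(ce[j],1).tolist(),s[j].tolist()) for j in range(1,k) if s[j,4]>30])
    for x in(-100,-94,-74,-68): print(x,proj(load(n),S2W(SP,[(x,75,158)])).round(1))
E
```

```text
clock: 10.82
tool_pos: [0.3652, -0.0207, 0.2784]
tcp_rot: [180.0, -0.3, 2.8]
wrist_force: [-0.2, 0.1, -0.2]
finger_gap: 0.0004
grip_force: 0.0
t10.82 stand mm [-190.7   75.4  278.4] yaw -0.02 F(stand) [-0.2  0.1 -0.2] gap 0.000 [180.   -0.3   2.8] [ -5.  -3. 107.   0.  76.  82.]
side [([254.5, 156.4], [245, 142, 21, 25, 276]), ([253.8, 220.8], [250, 214, 9, 15, 112])]
-100 [[239.  227.2]]
-94 [[242.  225.9]]
-74 [[252.1 221.5]]
-68 [[255.  220.3]]
scene [([391.4, 170.0], [370, 148, 46, 38, 865]), ([224.8, 207.0], [221, 201, 9, 13, 93])]
-100 [[213.3 199.3]]
-94 [[215.6 200.7]]
-74 [[223.3 205.6]]
-68 [[225.6 207. ]]
```

View pics/s7.png

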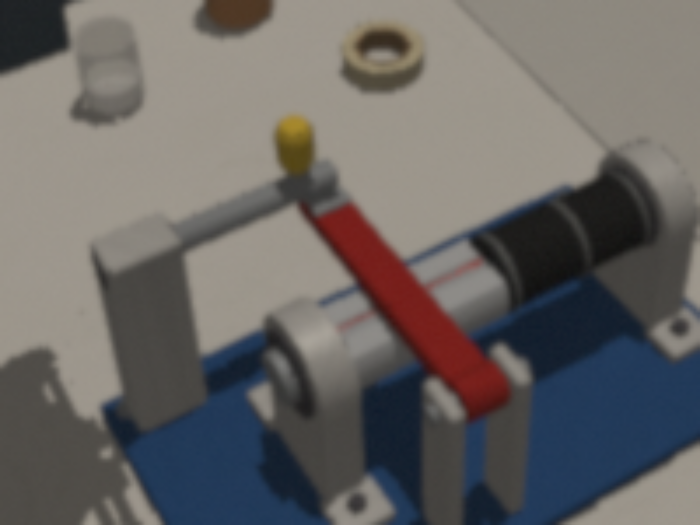

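The bolt lies over the arm's tip with the knob at (295,145). Both cameras put the knob at about x = -70 mm, so the bolt is home by about 30 mm. The robot is clear.

```bash
python3 -c "
from cell import manip
print(manip.job_done())"
```

```text
the job is handed in; nothing more can be done
None
```

The job is handed in at about 11 s, verdict not shown: by force and camera the red arm lies level on the upturned flat and the bolt is about 30 of 32 mm home over its tip; the robot is clear, and it never went near the bottle, beaker or tape roll.

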